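Trace the open escape route and hold the call button

ROBOT

A 6-joint arm with a two-finger parallel gripper is mounted at the origin on the work surface. World frame = base frame: x ahead of the robot, y to its left, z up, the work surface at z = 0. Lengths are in m, angles in rad, forces in N, time in s.
With the tool pointing down it reaches from about 0.3 to 0.875 m from the base axis. Payload 6.4 kg.
Tool frame: the origin (TCP) lies on the centre line of the jaws, within the pads' length; the fingertips stand 17 mm ahead of it and the grasp point (between the pads) lies 2 mm behind it (tcp_to_tips is the distance from the TCP to the fingertips, in m); z points along the fingers, y is the line along which they close (so a half turn about z gives the same grasp; the last joint's range is limited). The gripper opens to 88 mm and grips with 3 to 60 N. Pads are 18 mm wide; open, the fingers measure 123 mm over their backs; the gripper's body (75 mm by 187 mm) begins 45 mm behind the grasp point.
Start: joints at [-1.445, 0.181, 1.607, -0, 1.354, -0.206], TCP at [0.187, -0.544, 0.22] pointing down, gripper open.
Joint ranges: [-2.99, 2.99], [-0.89, 2.07], [0.3, 2.58], [-1.14, 4.28], [0, 2.63], [-3.12, 3.12]. Speed limits (rad/s): [2.57, 2.57, 3.01, 3.14, 3.14, 3.14].

INTERFACE

Orientations are given as a unit quaternion [x, y, z, w].
In Python, from rig import * gives the robot as it stands. The module is installed in compiled form; this text tells all that it offers.
- The arm moves only by the tool arm_command, never from a script. Its argument "increments" is one flat list of numbers, 6 for each row, row after row: the shift along the tool's x, y, z normalised to -1 to 1, where 1 is 75 cm, then the turn, a rotation vector about the tool's x, y, z normalised to -1 to 1, where 1 is 90 degrees. A call has exactly 10 rows; each row shifts and turns the commanded pose from where the row before left it, along the tool's axes as they then stand; what a row does not reach is not made up. A row lasts 1/10 s, in which the tool goes at most 50 mm and 8.59 degrees, less where a joint would pass 70% of its speed; a pose out of reach is approached as far as the arm can. A call with a number of a shift or a turn outside -1 to 1 is refused whole. A call with a gripper value outside its range is refused whole. "gripper" is the finger opening in mm, from 0 to 88.1, set as the call begins (left out, the last holds). The fingers move at their own pace and stop on an object; "grip_force" is the grip in N (left out, the last holds). Time passes only in rows, so rows that do not move let the fingers close, or fill a call up. It gives the time, the measured TCP pose, the force, the opening and the grip force at its end, in the units of the state.
- observe(): the state, without advancing time (a new reading comes with each control period).
- get_image(name): name is "scene" or "top"; returns (picture, depth): 480x640x3 uint8, red, green, blue; 480x640 float32, m along the optical axis (not along the pixel's ray), 0 where there is no reading.
- camera_model(name): a dict with "fx", "fy", "cx", "cy" (pixels), "cam_to_world" (4x4, takes a point from camera to world coordinates). Camera axes: x right, y up, looking along -z (the intrinsics and any distortion apply to the point x, -y, -z); pixel columns grow to the right and rows downward; lengths in m; the calibration is good to about 2 mm. A picture is of the moment at which its call begins. camera_model takes no time and is no camera call.
- finish_job(): hands the job in; it is judged then, once.
The state is a dict: "time": time; "joints": joint angles; "qd": joint speeds; "joint_torque": joint torques, N m; "ee_pos": TCP position; "eef_rot": TCP orientation; "wrist_force": force on the tool from outside, world axes, zero at the start; "moment": the same for the moment, N m; "gripper_width": finger opening in m; "gripper_force": force on a finger pad.
Only numpy, scipy, OpenCV 4.12 (cv2) and the standard library are available. Lean on these libraries where they do the work, as an engineer would, in place of code of your own. Each camera call takes 0.05 s, during which the arm holds its last target. There are 200 camera calls.

TASK

Check the open escape route on the site's plan board: with the fingertips closed and just above the green line (a light touch is fine), trace it from the orange start disc past every green dot in turn to the exit with the red button, without cutting across the rooms or down the route blocked by the yellow cone. There press the red button fully down and finish still holding it down. Do not press hard on the board or the button, and leave the cone, torch, mug and padlock where they are.

Things in the scene. Friction and masses are not known exactly. Their poses are not given: they have to be found in the camera images.
- board: Fixed white plan board 260 x 340 x 12 mm; blue and grey rooms raised 3 mm, green route lines 8 mm wide in 40 mm corridors. Origin: centre of underside; x (260 side) from start edge to exit edge, y to the left, z up; top face at z = 12 mm. Straight lines join start, junction, then left1-left4, left_exit or, mirrored, right1-right4, right_exit. The line to follow is the one ending at the button.
- start (a point): Orange start disc, 24 mm across, 2.5 mm high; this point is its centre on the board's top face, at board x, y = -95, 0 mm.
- junction (a point): Green dot (14 mm across, 2.5 mm high, like all dots) where the routes part; point on the board's top face, board -40, 0 mm.
- left1 (a point): Green dot halfway along the first crossing of the left route; point on the board's top face, board -40, 55 mm.
- left2 (a point): Green dot at the outer corner of the left route; point on the board's top face, board -40, 110 mm.
- left3 (a point): Green dot at the next corner of the left route; point on the board's top face, board 35, 110 mm.
- left4 (a point): Green dot at the last corner of the left route; point on the board's top face, board 35, 55 mm.
- left_exit (a point): End of the left route; point on the board's top face, board 95, 55 mm. The red call button or the yellow cone stands here.
- right1 (a point): Green dot halfway along the first crossing of the right route; point on the board's top face, board -40, -55 mm.
- right2 (a point): Green dot at the outer corner of the right route; point on the board's top face, board -40, -110 mm.
- right3 (a point): Green dot at the next corner of the right route; point on the board's top face, board 35, -110 mm.
- right4 (a point): Green dot at the last corner of the right route; point on the board's top face, board 35, -55 mm.
- right_exit (a point): End of the right route; point on the board's top face, board 95, -55 mm. The red call button or the yellow cone stands here.
- call_base: Call button: white round housing 44 mm across and 12 mm high, with a red round push button 28 mm across standing 10 mm out of it. Fixed on the board at one of the two exits (drawn at random). Origin at the centre of the housing's underside, on the board's top face.
- call_top (a point): Centre of the red button's top face; 22 mm above the board's top face when not pressed, and it goes down with the button. The button is 28 mm across, narrower than open fingers: press it with the fingers closed.
- call (a joint): Travel of the red button: 0 m out, 0.006 m fully pressed. A spring pushes it back out; 4 N holds it fully down.
- cone: Small loose yellow cone with a white band, base 34 x 34 mm, 38 mm high, 40 g, standing on the board at the other exit: it marks that exit as blocked. Origin at the centre of its underside.
- torch: Loose black torch lying beside the board, 130 mm long, 38 mm across the head; origin under its middle, head towards its +x.
- mug: Loose white mug standing beside the board, 76 mm across plus a handle, 75 mm high; origin at the centre of its underside.
- padlock: Loose brass padlock lying flat beyond the board, body 34 x 44 x 18 mm, shackle 28 mm beyond it along +x; origin at the centre of the body's underside.

How it is judged:
By the outcome, as a careful person would: the job done as asked, in the order asked, and still so for the second after the job is handed in, while the arm keeps its last pose, push and grip.
It also fails if it takes over 54 s, if anything falls off the work surface, if the arm or the gripper's body presses on something with over 40 N, if the wrist force passes 120 N, or if a joint passes its speed limit or range.

## Working session

There is one attempt and no reset: what is moved stays moved. The work goes in short steps, Python scripts to look and compute and a tool call to move; the robot and the scene stay as the last step left them, time stands still between calls to the robot, and variables do not carry over. Pictures are saved under pics/ and viewed, at most 10 in all, crops included, and the job is handed in when it is done.

Besides the shell and the picture viewer there is one more tool, called after ">>>" by a JSON object that holds its "method" and its "body", one argument or row to a line. arm_command: Moves the arm, as the interface text tells. Scaled input: -1 to 1 covers 75 cm each way for a shift and 90 degrees each way for a turn. Its arguments: {"type":"object","properties":{"increments":{"type":"array","items":{"type":"number"}},"gripper":{"type":"number"},"grip_force":{"type":"number"}},"required":["increments"]}

```bash
mkdir -p pics; python3 - <<'E'
from rig import *
import cv2
for n in("top","scene"):
    p,d=get_image(n); cv2.imwrite(f"pics/{n}0.png",p[:,:,::-1])
s=observe(); print(s)
E
```

```text
{'time': 0.1, 'joints': array([-1.44530642e+00,  1.81443877e-01,  1.60788654e+00,  1.26814086e-05,
        1.35381650e+00, -2.06294339e-01]), 'qd': array([ 0.00040877, -0.00127085, -0.00425559, -0.0003934 , -0.00195407,
       -0.00025116]), 'joint_torque': array([ 2.96663493e-04, -4.34822452e+01, -3.42694795e+01,  7.04556308e-02,
        3.41348222e-02, -4.02251305e-05]), 'ee_pos': array([ 0.18725398, -0.54312065,  0.2190235 ]), 'eef_rot': array([ 9.86271358e-01,  1.65130869e-01,  3.75751947e-05, -7.76246926e-04]), 'wrist_force': array([-0.66707453,  0.14424576,  0.04318055]), 'moment': array([-0.00029776, -0.0036363 ,  0.00947206]), 'gripper_force': 0.0, 'gripper_width': 0.08854978000103574}
```

View pics/top0.png

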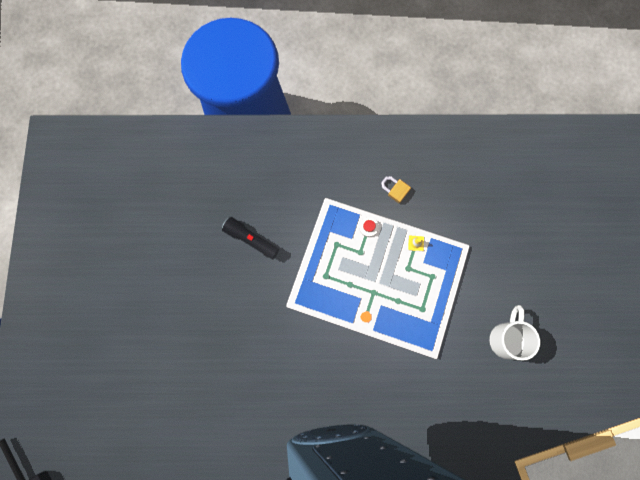

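View pics/scene0.png

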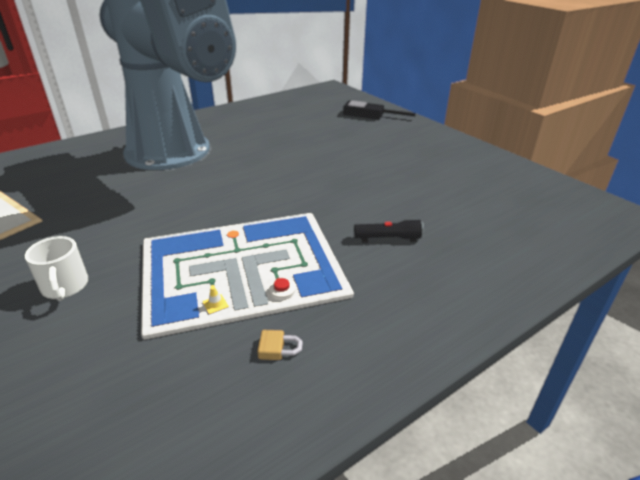

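The top view shows the button at (370,226), on the left exit; the cone at (417,243) is on the right exit and the start disc is at (366,318). The scene view agrees. I'll enlarge both for exact pixel positions.

```bash
python3 - <<'E'
from rig import *
import cv2
a=cv2.imread("pics/top0.png")[190:365,280:480]; cv2.imwrite("pics/topc.png",cv2.resize(a,None,fx=3.4,fy=3.4,interpolation=cv2.INTER_CUBIC))
b=cv2.imread("pics/scene0.png")[205:340,130:360]; cv2.imwrite("pics/scenec.png",cv2.resize(b,None,fx=3.4,fy=3.4,interpolation=cv2.INTER_CUBIC))
for n in("top","scene"): print(camera_model(n))
E
```

```text
{'fx': 472.5146456490974, 'fy': 472.5146456490974, 'cx': 325.4606515794417, 'cy': 244.17023513588535, 'cam_to_world': array([[-1.48143611e-03,  9.77436343e-01, -2.11224999e-01,
         4.07753661e-01],
       [-9.99998889e-01, -1.41358827e-03,  4.72206936e-04,
         4.30834253e-02],
       [ 1.62967038e-04,  2.11225464e-01,  9.77437352e-01,
         1.03562164e+00],
       [ 0.00000000e+00,  0.00000000e+00,  0.00000000e+00,
         1.00000000e+00]])}
{'fx': 465.1822606886677, 'fy': 465.1822606886677, 'cx': 313.93138194552665, 'cy': 239.17859238892163, 'cam_to_world': array([[ 5.75619505e-01, -4.76785212e-01,  6.64332783e-01,
         1.17352245e+00],
       [ 8.17717526e-01,  3.36104576e-01, -4.67302644e-01,
        -3.40688063e-01],
       [-4.82298271e-04,  8.12225077e-01,  5.83343974e-01,
         5.37716618e-01],
       [ 0.00000000e+00,  0.00000000e+00,  0.00000000e+00,
         1.00000000e+00]])}
```

View pics/topc.png

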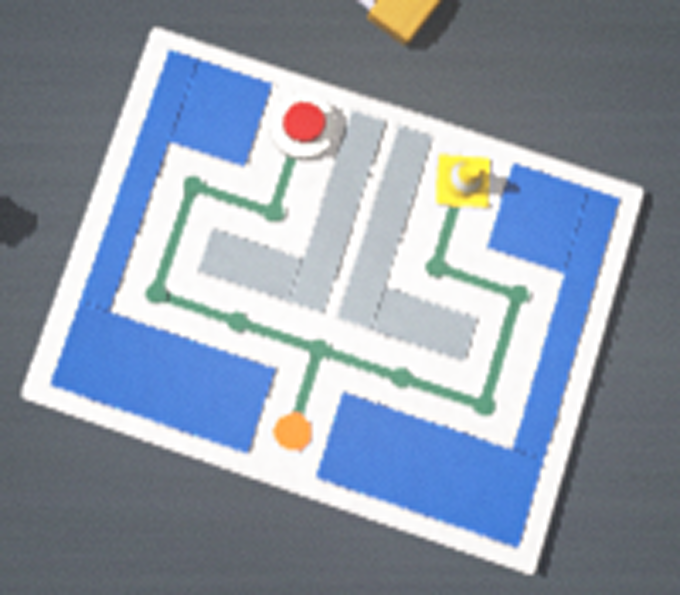

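View pics/scenec.png

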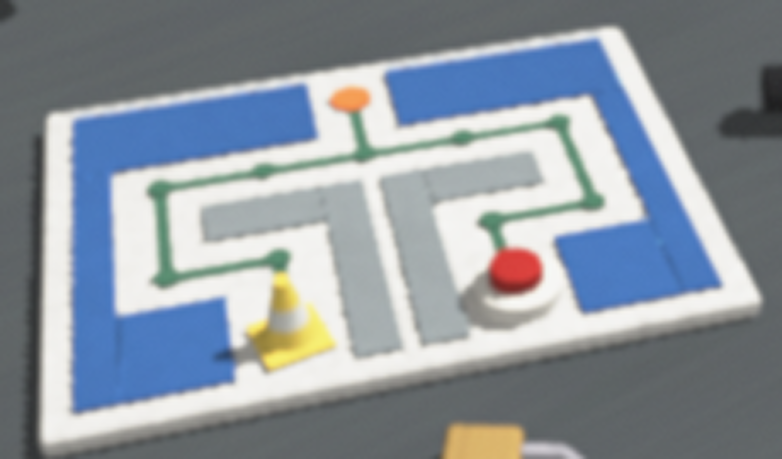

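Crop positions read off: in the top crop, start (293,432), junction (320,349), left1 to left4 at (239,321), (155,293), (192,185), (276,212), and button (304,122). In the scene crop, start (351,98), junction (365,154), left1 to left4 at (462,138), (560,122), (593,202), (489,220), and button (516,268). Next I'll fit the board pose.

```bash
cat > fit.py <<'E'
from rig import *
import numpy as np
from scipy.optimize import least_squares
B=np.array([[-95,0],[-40,0],[-40,55],[-40,110],[35,110],[35,55],[-40,-55],[-40,-110],[35,-110],[35,-55],[95,55]])/1000
Z=np.array([14.5]*10+[34])/1000
P={"top":(np.array([[293,432],[320,349],[239,321],[155,293],[192,185],[276,212],[402,377],[485,406],[519,295],[436,267],[304,122]]),(280,190)),
"scene":(np.array([[351,98],[365,154],[462,138],[560,122],[593,202],[489,220],[264,171],[158,188],[165,279],[279,259],[516,268]]),(130,205))}
def board(q,b): c,s=np.cos(q[2]),np.sin(q[2]); return b@np.array([[c,s],[-s,c]])+q[:2]
def res(q,n,dz=0):
    m=camera_model(n);T=m["cam_to_world"]
    w=np.c_[board(q,B),Z+dz]; c=(w-T[:3,3])@T[:3,:3]
    uv=np.c_[m["fx"]*c[:,0]/-c[:,2]+m["cx"],m["fy"]*-c[:,1]/-c[:,2]+m["cy"]]
    p,o=P[n]; return (uv-((p+.5)/3.4-.5+np.array(o)))
q0=[.45,-.05,-.3]
if __name__=="__main__":
    for ns in(["top"],["scene"],["top","scene"]):
        r=least_squares(lambda q:np.concatenate([res(q,n).ravel() for n in ns]),q0)
        print(ns,r.x.round(4),np.sqrt(np.mean(r.fun**2)).round(2),abs(r.fun).max().round(2))
        r4=least_squares(lambda q:np.concatenate([res(q,n,q[3]).ravel() for n in ns]),q0+[0]); print("free z",r4.x.round(4))
    q=r.x
    W=board(q,B); print((W*1000).round(1))
E
python3 fit.py
```

```text
['top'] [ 0.5593 -0.0745 -0.3327] 0.26 0.61
free z [ 0.5595 -0.0746 -0.3327 -0.0011]
['scene'] [ 0.5611 -0.0724 -0.3361] 0.3 0.78
free z [ 0.5618 -0.0727 -0.3362  0.0006]
['top', 'scene'] [ 0.5602 -0.0732 -0.3343] 0.56 1.18
free z [ 5.601e-01 -7.310e-02 -3.343e-01 -4.000e-04]
[[ 470.5  -42. ]
 [ 522.4  -60. ]
 [ 540.5   -8.1]
 [ 558.5   43.9]
 [ 629.4   19.2]
 [ 611.3  -32.7]
 [ 504.4 -112. ]
 [ 486.3 -164. ]
 [ 557.2 -188.6]
 [ 575.2 -136.6]
 [ 668.   -52.4]]
```

>>> {"method": "arm_command", "body": {
  "increments": [0, 0, 0, 0, 0, 0.0424, 0, 0, 0, 0, 0, 0.0424, 0, 0, 0, 0, 0, 0.0424, 0, 0, 0, 0, 0, 0.0424, 0, 0, 0, 0, 0, 0.0424, 0, 0, 0, 0, 0, 0.0424, 0, 0, 0, 0, 0, 0.0424, 0, 0, 0, 0, 0, 0.0424, 0, 0, 0, 0, 0, 0.0424, 0, 0, 0, 0, 0, 0.0424],
  "gripper": 0,
  "grip_force": 10
}}

```text
time: 1.1
ee_pos: [0.1873, -0.5433, 0.2193]
eef_rot: [0.986, -0.168, -0.0, -0.001]
wrist_force: [-0.6, -0.3, -0.0]
gripper_width: 0.0102
gripper_force: 0.0
```

```bash
cat > st.py <<'E'
from rig import *
import numpy as np
from scipy.spatial.transform import Rotation as R
q=[.5602,-.0732,-.3343]
s=observe(); p=s["ee_pos"]; Rm=R.from_quat(s["eef_rot"]).as_matrix()
c,n=np.cos(q[2]),np.sin(q[2]); d=p[:2]-q[:2]
b=[d@[c,n],d@[-n,c]]
print("t",s["time"].__round__(2),"board mm",(np.array(b)*1000).round(1),"tips above top mm",round((p[2]-.017-.012)*1000,1),"yaw err deg",np.degrees(np.arctan2(Rm[1,0],Rm[0,0])-q[2]).round(2),"z",Rm[:,2].round(4),"F",s["wrist_force"].round(2),"w",round(s["gripper_width"],4))
E
python3 st.py
```

```text
t 1.1 board mm [-198.1 -566.5] tips above top mm 190.3 yaw err deg -0.16 z [-2.0e-04  1.1e-03 -1.0e+00] F [-0.57 -0.27 -0.  ] w 0.0102
```

>>> {"method": "arm_command", "body": {
  "increments": [0.00687, -0.03777, 0, 0, 0, 0, 0.00687, -0.03777, 0, 0, 0, 0, 0.00687, -0.03777, 0, 0, 0, 0, 0.00687, -0.03777, 0, 0, 0, 0, 0.00687, -0.03777, 0, 0, 0, 0, 0.00687, -0.03777, 0, 0, 0, 0, 0.00687, -0.03777, 0, 0, 0, 0, 0.00687, -0.03777, 0, 0, 0, 0, 0.00687, -0.03777, 0, 0, 0, 0, 0.00687, -0.03777, 0, 0, 0, 0]
}}

```text
time: 2.1
ee_pos: [0.3292, -0.2917, 0.2195]
eef_rot: [0.986, -0.166, -0.0, -0.0]
wrist_force: [-0.0, -0.8, 0.6]
gripper_width: 0.0004
gripper_force: 0.0
```

>>> {"method": "arm_command", "body": {
  "increments": [0.00687, -0.03777, 0, 0, 0, 0, 0.00687, -0.03777, 0, 0, 0, 0, 0.00687, -0.03777, 0.01, 0, 0, 0, 0.00687, -0.03777, 0.02, 0, 0, 0, 0.00687, -0.03777, 0.02, 0, 0, 0, 0.00687, -0.03777, 0.02, 0, 0, 0, 0.00687, -0.03777, 0.02, 0, 0, 0, 0.00687, -0.03777, 0.02, 0, 0, 0, 0.00687, -0.03777, 0.02, 0, 0, 0, 0.00687, -0.03777, 0.02, 0, 0, 0]
}}

```text
time: 3.1
ee_pos: [0.4707, -0.041, 0.1065]
eef_rot: [0.986, -0.166, -0.0, -0.0]
wrist_force: [0.2, -0.5, 0.6]
gripper_width: 0.0007
gripper_force: 0.0
```

>>> {"method": "arm_command", "body": {
  "increments": [0, 0, 0.01, 0, 0, 0, 0, 0, 0.01, 0, 0, 0, 0, 0, 0.01, 0, 0, 0, 0, 0, 0, 0, 0, 0, 0, 0, 0, 0, 0, 0, 0, 0, 0, 0, 0, 0, 0, 0, 0, 0, 0, 0, 0, 0, 0, 0, 0, 0, 0, 0, 0, 0, 0, 0, 0, 0, 0, 0, 0, 0]
}}

```text
time: 4.1
ee_pos: [0.4706, -0.0422, 0.0849]
eef_rot: [0.986, -0.166, 0.0, -0.0]
wrist_force: [-0.5, 0.3, 0.6]
gripper_width: 0.0009
gripper_force: 0.0
```

```bash
python3 st.py; python3 - <<'E'
from rig import *
import cv2
ims=[]
p,d=get_image("scene"); p=p[:,:,::-1]; cv2.imwrite("pics/s1.png",cv2.resize(p[150:310,150:350],None,fx=3.6,fy=3.6,interpolation=cv2.INTER_CUBIC))
E
```

```text
t 4.1 board mm [-94.8  -0.2] tips above top mm 55.9 yaw err deg 0.01 z [ 2.e-04 -0.e+00 -1.e+00] F [-0.48  0.3   0.62] w 0.0009
```

View pics/s1.png

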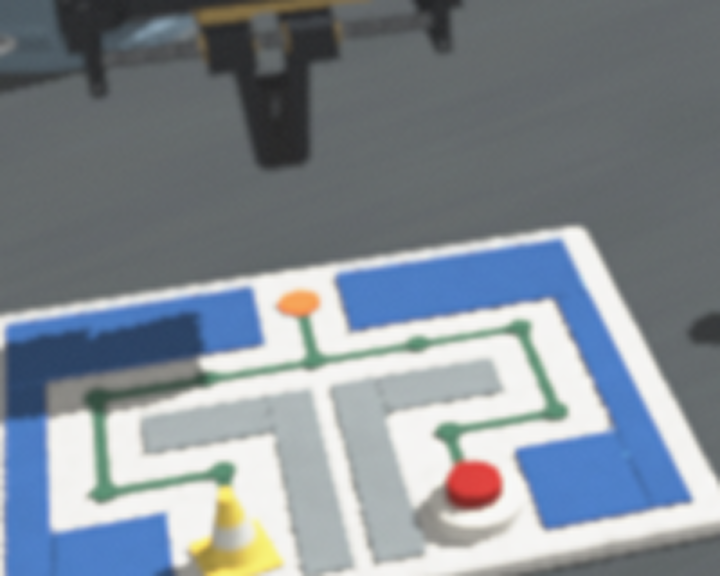

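The closed tips hang over the start disc, with tips near (283,165) and the disc at (299,303). Now I'll descend to about 5 mm above the board.

>>> {"method": "arm_command", "body": {
  "increments": [0, 0, 0.01, 0, 0, 0, 0, 0, 0.01, 0, 0, 0, 0, 0, 0.01, 0, 0, 0, 0, 0, 0.01, 0, 0, 0, 0, 0, 0.01, 0, 0, 0, 0, 0, 0.01, 0, 0, 0, 0, 0, 0.005, 0, 0, 0, 0, 0, 0.003, 0, 0, 0, 0, 0, 0, 0, 0, 0, 0, 0, 0, 0, 0, 0]
}}

```text
time: 5.15
ee_pos: [0.4707, -0.0423, 0.034]
eef_rot: [0.986, -0.166, 0.0, 0.0]
wrist_force: [-0.9, -1.1, -1.0]
gripper_width: 0.0007
gripper_force: 0.0
```

```bash
python3 st.py; python3 - <<'E'
from rig import *
import cv2
p,d=get_image("scene"); p=p[:,:,::-1]; cv2.imwrite("pics/s2.png",cv2.resize(p[200:270,190:290],None,fx=6,fy=6,interpolation=cv2.INTER_CUBIC))
E
```

```text
t 5.15 board mm [-94.7  -0.2] tips above top mm 5.0 yaw err deg 0.01 z [ 4.e-04 -1.e-04 -1.e+00] F [-0.9  -1.1  -0.96] w 0.0007
```

View pics/s2.png

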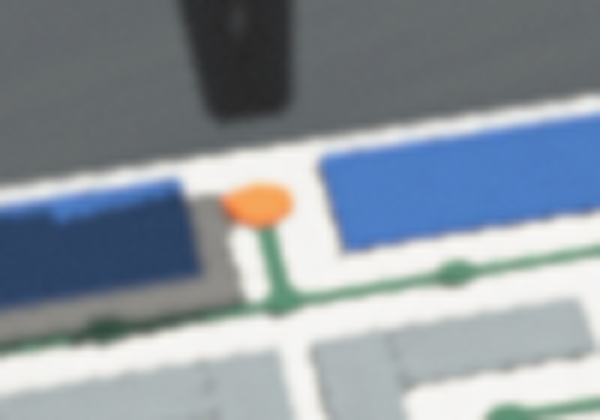

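The fingertips at about (231,219) don't look to be over the disc at (233,234). I'll measure this with projection and depth.

```bash
python3 - <<'E'
from rig import *
import numpy as np,cv2
s=observe();print(s["time"],s["ee_pos"],s["wrist_force"])
m=camera_model("scene");T=m["cam_to_world"]
def pr(w):
    c=(np.array(w)-T[:3,3])@T[:3,:3]; return np.array([m["fx"]*c[0]/-c[2]+m["cx"],m["fy"]*c[1]/c[2]+m["cy"]]).round(1)
def un(u,v,d): return (T[:3,:3]@np.array([(u-m["cx"])/m["fx"]*d,-(v-m["cy"])/m["fy"]*d,-d])+T[:3,3]).round(4)
for z in(.0849,.034): print(pr([.4707,-.0423,z-.017]))
p,d=get_image("scene")
for u,v in((231,205),(231,211),(231,215),(231,217),(231,222),(233,234),(236,249)): print((u,v),p[v,u],d[v,u],un(u,v,d[v,u]))
cv2.imwrite("pics/s3.png",np.ascontiguousarray(cv2.resize(p[100:330,120:370,::-1],None,fx=2.5,fy=2.5)))
E
```

```text
5.2 [ 0.47081777 -0.0423492   0.03412787] [0.28930448 0.19612039 0.32573134]
[229.2 210.8]
[232.  232.8]
(231, 205) [42 42 42] 0.86307544 [ 0.4814 -0.0419  0.0858]
(231, 211) [41 41 41] 0.8724099 [ 0.4792 -0.0424  0.0718]
(231, 215) [41 42 42] 0.8745672 [ 0.4811 -0.0442  0.0645]
(231, 217) [41 41 41] 0.87659097 [ 0.4813 -0.0448  0.0604]
(231, 222) [ 96 102 105] 0.9708962 [ 0.4118 -0.0165  0.0006]
(233, 234) [246 166  90] 0.91273344 [ 0.4709 -0.0406  0.0136]
(236, 249) [ 98 149 121] 0.8720064 [ 0.5189 -0.0588  0.0142]
```

View pics/s3.png

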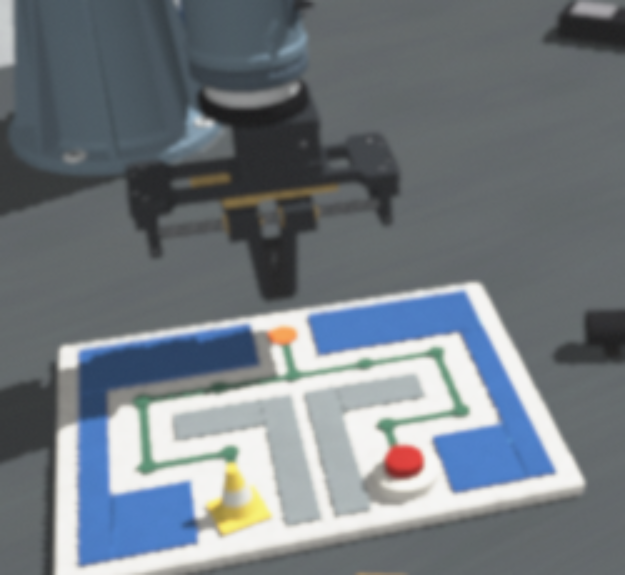

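Depth puts the fingertip's lower edge at z≈0.055, while the state implies 0.017. So the tips really hang about 36 mm higher than computed, and I trust the picture. I'll go down 28 mm slowly and measure again.

>>> {"method": "arm_command", "body": {
  "increments": [0, 0, 0.005, 0, 0, 0, 0, 0, 0.005, 0, 0, 0, 0, 0, 0.005, 0, 0, 0, 0, 0, 0.005, 0, 0, 0, 0, 0, 0.005, 0, 0, 0, 0, 0, 0.005, 0, 0, 0, 0, 0, 0.004, 0, 0, 0, 0, 0, 0.003, 0, 0, 0, 0, 0, 0, 0, 0, 0, 0, 0, 0, 0, 0, 0]
}}

```text
time: 6.25
ee_pos: [0.4705, -0.0422, 0.0061]
eef_rot: [0.986, -0.166, -0.0, -0.0]
wrist_force: [2.0, 0.4, 0.1]
gripper_width: 0.0001
gripper_force: 0.0
```

```bash
cat > tip.py <<'E'
from rig import *
import numpy as np,cv2
m=camera_model("scene");T=m["cam_to_world"]
def un(u,v,d): return (T[:3,:3]@np.array([(u-m["cx"])/m["fx"]*d,-(v-m["cy"])/m["fy"]*d,-d])+T[:3,3]).round(4)
p,d=get_image("scene")
for u in (229,231,233,235):
    col=[v for v in range(190,260) if p[v,u].max()<62]; v=max(col)
    for k in (v-4,v-1,v,v+1,v+2): print((u,k),p[k,u],un(u,k,d[k,u]))
cv2.imwrite("pics/s4.png",cv2.resize(p[190:260,190:290,::-1],None,fx=6,fy=6,interpolation=cv2.INTER_CUBIC))
E
python3 st.py; python3 tip.py
```

```text
t 6.25 board mm [-94.9  -0.2] tips above top mm -22.9 yaw err deg 0.0 z [-0.  0. -1.] F [1.96 0.43 0.07] w 0.0001
(229, 226) [42 43 44] [ 0.4783 -0.0498  0.0402]
(229, 229) [42 42 43] [ 0.4763 -0.0498  0.0321]
(229, 230) [45 43 44] [ 0.4769 -0.0503  0.0304]
(229, 231) [67 51 45] [ 0.4766 -0.0504  0.0279]
(229, 232) [106  66  46] [ 0.4768 -0.0508  0.0258]
(231, 226) [42 42 42] [ 0.4801 -0.0466  0.0399]
(231, 229) [43 42 42] [ 0.4803 -0.0474  0.0335]
(231, 230) [52 45 43] [ 0.4787 -0.047   0.0301]
(231, 231) [80 56 44] [ 0.4772 -0.0466  0.0267]
(231, 232) [117  72  47] [ 0.4797 -0.0479  0.0263]
(233, 226) [42 42 42] [ 0.4819 -0.0433  0.0397]
(233, 229) [44 42 42] [ 0.4785 -0.0426  0.0305]
(233, 230) [60 47 43] [ 0.4807 -0.0438  0.0299]
(233, 231) [92 60 43] [ 0.4774 -0.0426  0.0252]
(233, 232) [126  76  47] [ 0.4664 -0.0381  0.0148]
(235, 225) [43 43 44] [ 0.4809 -0.0385  0.0396]
(235, 228) [42 41 42] [ 0.4817 -0.0396  0.0335]
(235, 229) [44 42 43] [ 0.4792 -0.0387  0.0294]
(235, 230) [64 48 43] [ 0.4811 -0.0398  0.0286]
(235, 231) [103  64  45] [ 0.4805 -0.0398  0.0259]
```

View pics/s4.png

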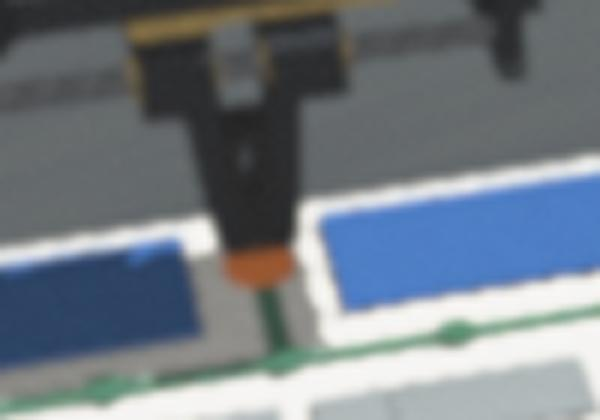

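The tips are darkening the disc and their lower edge is at z≈0.026, about 11 mm above the disc top. I'll go down 7 mm more.

>>> {"method": "arm_command", "body": {
  "increments": [0, 0, 0.002, 0, 0, 0, 0, 0, 0.002, 0, 0, 0, 0, 0, 0.002, 0, 0, 0, 0, 0, 0.002, 0, 0, 0, 0, 0, 0.0013, 0, 0, 0, 0, 0, 0, 0, 0, 0, 0, 0, 0, 0, 0, 0, 0, 0, 0, 0, 0, 0, 0, 0, 0, 0, 0, 0, 0, 0, 0, 0, 0, 0]
}}

```text
time: 7.3
ee_pos: [0.4705, -0.0423, -0.0009]
eef_rot: [0.986, -0.166, 0.0, 0.0]
wrist_force: [-0.6, 0.4, -0.5]
gripper_width: 0.0005
gripper_force: 0.0
```

```bash
python3 st.py; python3 tip.py
```

```text
t 7.3 board mm [-94.9  -0.2] tips above top mm -29.9 yaw err deg 0.01 z [ 1.e-04 -0.e+00 -1.e+00] F [-0.55  0.36 -0.46] w 0.0005
(229, 229) [43 43 43] [ 0.4784 -0.0507  0.0337]
(229, 232) [41 42 44] [ 0.4752 -0.0501  0.0246]
(229, 233) [46 44 43] [ 0.4794 -0.0521  0.0255]
(229, 234) [67 52 45] [ 0.4753 -0.0507  0.0202]
(229, 235) [104  70  52] [ 0.4777 -0.052   0.0198]
(231, 229) [44 44 44] [ 0.4811 -0.0477  0.034 ]
(231, 232) [43 42 43] [ 0.4789 -0.0476  0.0257]
(231, 233) [51 46 43] [ 0.4783 -0.0476  0.023 ]
(231, 234) [79 55 43] [ 0.4781 -0.0478  0.0206]
(231, 235) [117  71  45] [ 0.4788 -0.0483  0.0189]
(233, 229) [43 42 43] [ 0.4812 -0.0437  0.0325]
(233, 232) [42 41 42] [ 0.4797 -0.0439  0.0247]
(233, 233) [60 48 43] [ 0.4798 -0.0442  0.0225]
(233, 234) [93 61 44] [ 0.4784 -0.0438  0.0192]
(233, 235) [127  76  47] [ 0.4754 -0.0428  0.0147]
(235, 228) [41 42 43] [ 0.4805 -0.0391  0.0326]
(235, 231) [42 43 44] [ 0.4797 -0.0394  0.0252]
(235, 232) [44 42 42] [ 0.4809 -0.0402  0.0239]
(235, 233) [66 49 43] [ 0.4803 -0.0402  0.0212]
(235, 234) [103  64  44] [ 0.4797 -0.0402  0.0185]
```

View pics/s4.png

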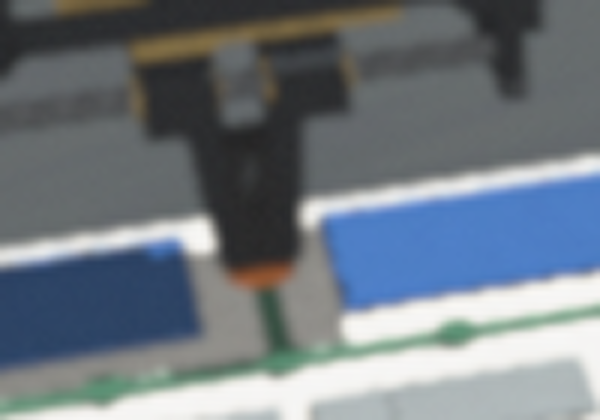

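Tips are now at z≈0.0195, over the disc. I'll lower 2.6 mm and start along the line to the junction.

>>> {"method": "arm_command", "body": {
  "increments": [0, 0, 0.00175, 0, 0, 0, 0, 0, 0.00175, 0, 0, 0, 0, 0, 0, 0, 0, 0, 0.0122, 0, 0, 0, 0, 0, 0.0122, 0, 0, 0, 0, 0, 0.0122, 0, 0, 0, 0, 0, 0.0122, 0, 0, 0, 0, 0, 0.0122, 0, 0, 0, 0, 0, 0.0122, 0, 0, 0, 0, 0, 0, 0, 0, 0, 0, 0]
}}

```text
time: 8.35
ee_pos: [0.5239, -0.0609, -0.0033]
eef_rot: [0.986, -0.166, 0.001, 0.0]
wrist_force: [-0.6, 0.6, 0.0]
gripper_width: 0.0005
gripper_force: 0.0
```

```bash
python3 st.py; python3 - <<'E'
from rig import *
import cv2
p,d=get_image("scene"); cv2.imwrite("pics/s5.png",cv2.resize(p[190:300,180:320,::-1],None,fx=5,fy=5,interpolation=cv2.INTER_CUBIC))
E
```

```text
t 8.35 board mm [-38.3  -0.3] tips above top mm -32.3 yaw err deg -0.01 z [ 1.3e-03 -5.0e-04 -1.0e+00] F [-0.58  0.59  0.04] w 0.0005
```

View pics/s5.png

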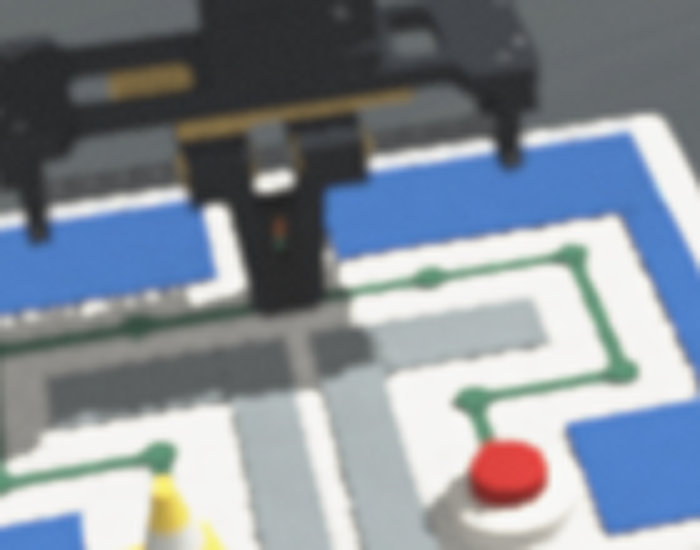

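The tips are over the junction at (285,300) in the crop. Now I'll trace left1, left2 and on.

>>> {"method": "arm_command", "body": {
  "increments": [0, -0.00815, 0, 0, 0, 0, 0, -0.00815, 0, 0, 0, 0, 0, -0.00815, 0, 0, 0, 0, 0, -0.00815, 0, 0, 0, 0, 0, -0.00815, 0, 0, 0, 0, 0, -0.00815, 0, 0, 0, 0, 0, -0.00815, 0, 0, 0, 0, 0, -0.00815, 0, 0, 0, 0, 0, -0.00815, 0, 0, 0, 0, 0, 0, 0, 0, 0, 0]
}}

```text
time: 9.4
ee_pos: [0.5406, -0.0076, -0.0035]
eef_rot: [0.986, -0.166, 0.0, -0.0]
wrist_force: [0.5, -0.9, 0.5]
gripper_width: 0.0005
gripper_force: 0.0
```

```bash
python3 st.py
```

```text
t 9.4 board mm [-40.   55.6] tips above top mm -32.5 yaw err deg 0.05 z [ 1.e-04  1.e-04 -1.e+00] F [ 0.52 -0.89  0.53] w 0.0005
```

>>> {"method": "arm_command", "body": {
  "increments": [0, -0.00815, 0, 0, 0, 0, 0, -0.00815, 0, 0, 0, 0, 0, -0.00815, 0, 0, 0, 0, 0, -0.00815, 0, 0, 0, 0, 0, -0.00815, 0, 0, 0, 0, 0, -0.00815, 0, 0, 0, 0, 0, -0.00815, 0, 0, 0, 0, 0, -0.00815, 0, 0, 0, 0, 0, -0.00815, 0, 0, 0, 0, 0, 0, 0, 0, 0, 0]
}}

```text
time: 10.4
ee_pos: [0.5587, 0.0444, -0.0035]
eef_rot: [0.986, -0.166, 0.0, -0.0]
wrist_force: [-1.1, 0.4, 0.3]
gripper_width: 0.0003
gripper_force: 0.0
```

```bash
python3 st.py
```

```text
t 10.4 board mm [-40.  110.6] tips above top mm -32.5 yaw err deg 0.05 z [ 2.e-04  1.e-04 -1.e+00] F [-1.11  0.41  0.3 ] w 0.0003
```

>>> {"method": "arm_command", "body": {
  "increments": [0.0111, 0, 0, 0, 0, 0, 0.0111, 0, 0, 0, 0, 0, 0.0111, 0, 0, 0, 0, 0, 0.0111, 0, 0, 0, 0, 0, 0.0111, 0, 0, 0, 0, 0, 0.0111, 0, 0, 0, 0, 0, 0.0111, 0, 0, 0, 0, 0, 0.0111, 0, 0, 0, 0, 0, 0.0111, 0, 0, 0, 0, 0, 0, 0, 0, 0, 0, 0]
}}

```text
time: 11.4
ee_pos: [0.6305, 0.0186, -0.0033]
eef_rot: [0.986, -0.166, 0.001, 0.0]
wrist_force: [-0.2, 0.4, -0.1]
gripper_width: 0.0003
gripper_force: 0.0
```

```bash
python3 st.py
```

```text
t 11.4 board mm [ 36.3 109.8] tips above top mm -32.3 yaw err deg -0.01 z [ 1.2e-03 -3.0e-04 -1.0e+00] F [-0.23  0.41 -0.14] w 0.0003
```

>>> {"method": "arm_command", "body": {
  "increments": [0, 0.00815, 0, 0, 0, 0, 0, 0.00815, 0, 0, 0, 0, 0, 0.00815, 0, 0, 0, 0, 0, 0.00815, 0, 0, 0, 0, 0, 0.00815, 0, 0, 0, 0, 0, 0.00815, 0, 0, 0, 0, 0, 0.00815, 0, 0, 0, 0, 0, 0.00815, 0, 0, 0, 0, 0, 0.00815, 0, 0, 0, 0, 0, 0, 0, 0, 0, 0]
}}

```text
time: 12.4
ee_pos: [0.611, -0.0337, -0.0035]
eef_rot: [0.986, -0.167, -0.0, 0.0]
wrist_force: [0.5, 0.2, 0.0]
gripper_width: 0.0006
gripper_force: 0.0
```

```bash
python3 st.py
```

```text
t 12.4 board mm [35. 54.] tips above top mm -32.5 yaw err deg -0.05 z [-1.e-04 -1.e-04 -1.e+00] F [0.52 0.2  0.02] w 0.0006
```

>>> {"method": "arm_command", "body": {
  "increments": [0.00733, 0, 0, 0, 0, 0, 0.00733, 0, 0, 0, 0, 0, 0.00733, 0, 0, 0, 0, 0, 0.00733, 0, 0, 0, 0, 0, 0, 0, 0, 0, 0, 0, 0, 0, -0.006, 0, 0, 0, 0, 0, -0.006, 0, 0, 0, 0, 0, -0.006, 0, 0, 0, 0, 0, -0.006, 0, 0, 0, 0, 0, -0.006, 0, 0, 0]
}}

```text
time: 13.4
ee_pos: [0.632, -0.0401, 0.0196]
eef_rot: [0.986, -0.166, 0.0, 0.0]
wrist_force: [-0.2, 0.1, 0.3]
gripper_width: 0.0008
gripper_force: 0.0
```

```bash
python3 st.py
```

```text
t 13.4 board mm [57.  54.9] tips above top mm -9.4 yaw err deg 0.01 z [ 3.e-04 -1.e-04 -1.e+00] F [-0.16  0.07  0.34] w 0.0008
```

>>> {"method": "arm_command", "body": {
  "increments": [0, 0, 0, 0, 0, 0, 0.00633, 0, 0, 0, 0, 0, 0.00633, 0, 0, 0, 0, 0, 0.00633, 0, 0, 0, 0, 0, 0.00633, 0, 0, 0, 0, 0, 0.00633, 0, 0, 0, 0, 0, 0.00633, 0, 0, 0, 0, 0, 0.00633, 0, 0, 0, 0, 0, 0.00633, 0, 0, 0, 0, 0, 0, 0, 0, 0, 0, 0]
}}

```text
time: 14.4
ee_pos: [0.6685, -0.0529, 0.0191]
eef_rot: [0.986, -0.166, 0.0, 0.0]
wrist_force: [0.3, -0.2, -0.4]
gripper_width: 0.0003
gripper_force: 0.0
```

```bash
python3 st.py; python3 - <<'E'
from rig import *
import numpy as np
m=camera_model("scene");T=m["cam_to_world"]
p,d=get_image("scene")
for u in (279,281,283,285):
    for v in range(266,292,2): 
        D=d[v,u]; print(u,v,p[v,u],(T[:3,:3]@np.array([(u-m["cx"])/m["fx"]*D,-(v-m["cy"])/m["fy"]*D,-D])+T[:3,3]).round(4))
E
```

```text
t 14.4 board mm [95.7 54.8] tips above top mm -9.9 yaw err deg -0.0 z [ 6.e-04 -2.e-04 -1.e+00] F [ 0.31 -0.23 -0.36] w 0.0003
279 266 [44 45 44] [ 0.6771 -0.0585  0.0777]
279 268 [46 45 45] [ 0.6752 -0.0577  0.072 ]
279 270 [42 44 44] [ 0.6773 -0.0591  0.07  ]
279 272 [43 44 45] [ 0.6745 -0.0577  0.0634]
279 274 [44 45 46] [ 0.677  -0.0593  0.0617]
279 276 [42 44 44] [ 0.6756 -0.0587  0.0563]
279 278 [42 44 45] [ 0.6749 -0.0586  0.0516]
279 280 [45 46 47] [ 0.6764 -0.0596  0.0489]
279 282 [44 45 46] [ 0.6774 -0.0604  0.0458]
279 284 [68 45 44] [ 0.6769 -0.0603  0.0411]
279 286 [121  43  42] [ 0.6752 -0.0596  0.0352]
279 288 [137  46  43] [ 0.6773 -0.061   0.0332]
279 290 [136  56  54] [ 0.6781 -0.0617  0.0298]
281 266 [42 43 43] [ 0.6715 -0.0517  0.0708]
281 268 [40 41 42] [ 0.6702 -0.0512  0.0656]
281 270 [38 39 40] [ 0.6718 -0.0523  0.0631]
281 272 [39 40 41] [ 0.6724 -0.0528  0.0596]
281 274 [42 43 43] [ 0.6767 -0.0555  0.0597]
281 276 [43 44 45] [ 0.6793 -0.0572  0.0581]
281 278 [43 44 45] [ 0.6775 -0.0563  0.0523]
281 280 [44 46 46] [ 0.6754 -0.0554  0.0461]
281 282 [45 45 45] 
[... 705 characters left out ...]
0.0341]
283 288 [136  44  42] [ 0.6816 -0.056   0.0337]
283 290 [135  58  55] [ 0.681  -0.0558  0.0289]
285 266 [44 45 46] [ 0.6807 -0.0498  0.076 ]
285 268 [44 45 45] [ 0.6792 -0.0491  0.0707]
285 270 [44 45 46] [ 0.6812 -0.0504  0.0685]
285 272 [45 46 47] [ 0.6799 -0.0498  0.0632]
285 274 [44 46 46] [ 0.6791 -0.0495  0.0584]
285 276 [44 46 46] [ 0.6791 -0.0497  0.0543]
285 278 [44 45 45] [ 0.6797 -0.0502  0.0508]
285 280 [44 45 46] [ 0.6799 -0.0505  0.0469]
285 282 [50 45 45] [ 0.6788 -0.0501  0.0416]
285 284 [103  44  43] [ 0.6752 -0.0482  0.0338]
285 286 [130  43  40] [ 0.6791 -0.0506  0.0335]
285 288 [132  43  40] [ 0.6814 -0.0521  0.0316]
285 290 [136  81  77] [ 0.6807 -0.0519  0.0266]
```

Tips are at z≈0.039, centred above the button top at 0.034. I'll press in stages.

>>> {"method": "arm_command", "body": {
  "increments": [0, 0, 0.002, 0, 0, 0, 0, 0, 0.002, 0, 0, 0, 0, 0, 0.002, 0, 0, 0, 0, 0, 0.002, 0, 0, 0, 0, 0, 0.002, 0, 0, 0, 0, 0, 0, 0, 0, 0, 0, 0, 0, 0, 0, 0, 0, 0, 0, 0, 0, 0, 0, 0, 0, 0, 0, 0, 0, 0, 0, 0, 0, 0]
}}

```text
time: 15.45
ee_pos: [0.6678, -0.0525, 0.0115]
eef_rot: [0.986, -0.166, -0.0, -0.0]
wrist_force: [-2.5, 0.2, 3.5]
gripper_width: 0.0005
gripper_force: 1.4
```

>>> {"method": "arm_command", "body": {
  "increments": [0, 0, 0.001, 0, 0, 0, 0, 0, 0.001, 0, 0, 0, 0, 0, 0.001, 0, 0, 0, 0, 0, 0, 0, 0, 0, 0, 0, 0, 0, 0, 0, 0, 0, 0, 0, 0, 0, 0, 0, 0, 0, 0, 0, 0, 0, 0, 0, 0, 0, 0, 0, 0, 0, 0, 0, 0, 0, 0, 0, 0, 0]
}}

```text
time: 16.45
ee_pos: [0.668, -0.0526, 0.0095]
eef_rot: [0.986, -0.166, 0.0, 0.0]
wrist_force: [-2.3, 1.4, 5.4]
gripper_width: 0.0006
gripper_force: 2.7
```

>>> {"method": "arm_command", "body": {
  "increments": [0, 0, 0.001, 0, 0, 0, 0, 0, 0.0005, 0, 0, 0, 0, 0, 0, 0, 0, 0, 0, 0, 0, 0, 0, 0, 0, 0, 0, 0, 0, 0, 0, 0, 0, 0, 0, 0, 0, 0, 0, 0, 0, 0, 0, 0, 0, 0, 0, 0, 0, 0, 0, 0, 0, 0, 0, 0, 0, 0, 0, 0]
}}

```text
time: 17.45
ee_pos: [0.668, -0.0526, 0.0094]
eef_rot: [0.986, -0.166, 0.0, 0.0]
wrist_force: [-6.7, 0.6, 11.8]
gripper_width: 0.0006
gripper_force: 5.9
```

```bash
python3 st.py; python3 st.py
```

```text
t 17.45 board mm [95.1 54.9] tips above top mm -19.6 yaw err deg 0.01 z [ 1.e-04 -2.e-04 -1.e+00] F [-6.68  0.6  11.85] w 0.0006
t 17.45 board mm [95.1 54.9] tips above top mm -19.6 yaw err deg 0.01 z [ 1.e-04 -2.e-04 -1.e+00] F [-6.68  0.6  11.85] w 0.0006
```

The button has bottomed out: TCP stays at 0.0094 while the force rose to about 12 N, above the 4 N needed to hold it and still gentle. Handing in.

```bash
python3 -c "
from rig import *
print(finish_job())"
```

```text
the job is handed in; nothing more can be done
None
```

I traced the open left route from the start disc past every green dot, about 3–5 mm above the line until I lifted over the button housing, and handed in at about 17 s with the red button held fully down at about 12 N. The result did not come back, and I took no closing picture of the loose items.

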